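Dust off the bisque tumblers at the extractor

TASK

Blow the dust off the bisque tumblers: slide the damper grip on the extractor box fully open (away from the duct), set the fan knob beside it two clicks clockwise up from the off mark, and stand every grey tumbler upright on the buff kiln-shelf slab. When all that is ready, squeeze the trigger of the blow gun clamped in the vise fully home against its grip and let it spring right back, then turn the fan knob back to off and slide the damper fully shut, leaving the tumblers standing on the slab. Do not shove or knock over the kiln cones, the mug or the paddle.

Things in the scene. Friction and masses are not known exactly. Their poses are not given: they have to be found in the camera images.
- tumbler1: grey bisque tumbler without handle, squat and hollow, 70 mm tall, outside diameter 60 mm at the foot growing to 63 mm at the rim, wall 4 mm, foot 10 mm thick, 0.14 to 0.28 kg; origin at the centre of its underside, z up along its axis. Two to four tumblers are present (None if absent); they start standing on the bench, at least 75 mm apart
- tumbler2: another such tumbler
- tumbler3: another such tumbler
- tumbler4: another such tumbler
- slab: buff kiln-shelf slab lying fixed on the bench, 220 mm (its x) by 240 mm (its y), 8 mm thick; origin at the centre of its underside
- damper (a joint): the damper slide, m: 0 fully shut, 0.060 fully open, both at end stops; about 2 N of friction, stays where left; usually starts a little off shut
- damper_top (a point): top centre of the damper's dark steel grip, an upright block 28 mm (x) by 20 mm (y), 40 mm tall, on an aluminium track on the far end of the top of the extractor, a grey steel box 260 (x) x 130 (y) x 70 mm with a fat duct leaving its -y side; this point is 125 mm above the bench, 40 mm above the track; opening moves it along its own +y, away from the duct
- fan (a joint): the fan knob, rad: clicks up clockwise seen from above; 0 off (against the stop), then 0.6, 1.2, 1.8 for one, two, three clicks. A sprung detent pulls it into the nearest click when let go (up to about 0.13 N m to overcome); it starts at off or one click up
- fan_grip (a point): on the knob's axis, 13 mm below the top of its grip bar, 100 mm above the bench, on the extractor's end nearest the robot; the bar is 60 mm long (this point's x), 16 mm wide (its y), 34 mm tall, on a disc 68 mm across. The white line on top marks its pointer end (-x); at off it points to the longer white mark on the box, and a short mark stands at each further click
- gun_grip (a point): on the middle of the fixed black grip of a blow gun that is clamped upside down in the cork-jawed iron vise, so the grip stands up; the grip is 26 mm thick (this point's y) and 24 mm wide (its x) and tops out 26 mm above this point, which is 185 mm above the bench; the vise's jaws reach 58 mm below this point. The nozzle and the trigger are on its -y side
- trigger (a joint): the gun's trigger, rad: 0 at rest, 0.34 squeezed home; springs back by itself. At the height of gun_grip about 3 N begins to move it and 7 N holds it home
- trigger_tip (a point): upper free end of the trigger, a steel bar 18 mm wide and 8 mm thick hinged 74 mm lower, at 25 mm to the -y side of gun_grip and 53 mm below it; it stands beside the grip on its -y side. At the height of gun_grip the outer faces of grip and trigger span about 61 mm at rest and 42 mm squeezed home, when the bar stands upright
- cone1: ochre kiln cone, 65 mm tall on a foot 36 mm across, standing loose; leave alone; origin under its centre
- cone2: another such cone, leave alone
- cone3: another such cone, leave alone
- mug: blue glazed mug with a handle, 76 mm across, 90 mm tall; leave alone; origin under its centre
- paddle: dark hardwood stirring paddle lying flat, 295 mm long along its x (from 145 mm behind to 150 mm ahead of the origin), 12 mm thick; leave alone

How it is judged:
On the way, in this order (a step that is already met when the one before it is completed fails the run):
1. damper fully open, fan knob resting two clicks up and every tumbler standing released on the slab, trigger at rest (value of joint damper above 0.056 m and value of joint fan between 1.05 and 1.35 rad and x of tumbler1 in the frame of slab between -0.095 and 0.095 m and y of tumbler1 in the frame of slab between -0.105 and 0.105 m and angle between each of tumbler1, tumbler2, tumbler3, tumbler4's own z axis and vertical below 0.1 rad and height (world z) of tumbler1 between 0.004 and 0.014 m and x of tumbler2 in the frame of slab between -0.095 and 0.095 m and y of tumbler2 in the frame of slab between -0.105 and 0.105 m and height (world z) of tumbler2 between 0.004 and 0.014 m and x of tumbler3 in the frame of slab between -0.095 and 0.095 m and y of tumbler3 in the frame of slab between -0.105 and 0.105 m and height (world z) of tumbler3 between 0.004 and 0.014 m and x of tumbler4 in the frame of slab between -0.095 and 0.095 m and y of tumbler4 in the frame of slab between -0.105 and 0.105 m and height (world z) of tumbler4 between 0.004 and 0.014 m and contact force between the fingers and tumbler1 below 0.2 N and contact force between the fingers and tumbler2 below 0.2 N and contact force between the fingers and tumbler3 below 0.2 N and contact force between the fingers and tumbler4 below 0.2 N and contact force between the fingers and fan below 0.2 N and value of joint trigger below 0.05 rad), for 0.3 s.
2. trigger squeezed home with the damper open, the fan at two clicks and the tumblers on the slab (value of joint trigger above 0.3 rad and value of joint damper above 0.056 m and value of joint fan between 1.05 and 1.35 rad and x of tumbler1 in the frame of slab between -0.095 and 0.095 m and y of tumbler1 in the frame of slab between -0.105 and 0.105 m and angle between each of tumbler1, tumbler2, tumbler3, tumbler4's own z axis and vertical below 0.1 rad and height (world z) of tumbler1 between 0.004 and 0.014 m and x of tumbler2 in the frame of slab between -0.095 and 0.095 m and y of tumbler2 in the frame of slab between -0.105 and 0.105 m and height (world z) of tumbler2 between 0.004 and 0.014 m and x of tumbler3 in the frame of slab between -0.095 and 0.095 m and y of tumbler3 in the frame of slab between -0.105 and 0.105 m and height (world z) of tumbler3 between 0.004 and 0.014 m and x of tumbler4 in the frame of slab between -0.095 and 0.095 m and y of tumbler4 in the frame of slab between -0.105 and 0.105 m and height (world z) of tumbler4 between 0.004 and 0.014 m), for 0.2 s.
3. trigger let go and sprung back, fan still at two clicks (value of joint trigger below 0.04 rad and value of joint fan between 1.05 and 1.35 rad and value of joint damper above 0.056 m), for 0.2 s.
At the end, for the whole second after the job is handed in: the fan knob is at off (within 0.12 rad), the damper shut to within 4 mm, the trigger sprung back, and every tumbler present stands upright (within 0.1 rad) at rest on the slab, its centre within 95 mm (x) and 105 mm (y) of the slab's centre along the slab's axes (value of joint fan below 0.12 rad and value of joint damper below 0.004 m and value of joint trigger below 0.04 rad and x of tumbler1 in the frame of slab between -0.095 and 0.095 m and y of tumbler1 in the frame of slab between -0.105 and 0.105 m and angle between each of tumbler1, tumbler2, tumbler3, tumbler4's own z axis and vertical below 0.1 rad and height (world z) of tumbler1 between 0.004 and 0.014 m and x of tumbler2 in the frame of slab between -0.095 and 0.095 m and y of tumbler2 in the frame of slab between -0.105 and 0.105 m and height (world z) of tumbler2 between 0.004 and 0.014 m and x of tumbler3 in the frame of slab between -0.095 and 0.095 m and y of tumbler3 in the frame of slab between -0.105 and 0.105 m and height (world z) of tumbler3 between 0.004 and 0.014 m and x of tumbler4 in the frame of slab between -0.095 and 0.095 m and y of tumbler4 in the frame of slab between -0.105 and 0.105 m and height (world z) of tumbler4 between 0.004 and 0.014 m and linear speed of each of tumbler1, tumbler2, tumbler3, tumbler4 below 0.02 m/s); the robot touches nothing.
It fails at once if a kiln cone, the mug or the paddle shoved more than 5 cm (distance of any of cone1, cone2, cone3, mug, paddle from where it was at the start of the episode above 0.05 m).
It fails at once if a kiln cone or the mug knocked over (angle between any of cone1, cone2, cone3, mug's own z axis and vertical above 0.7 rad).
Of tumbler1, tumbler2, tumbler3, tumbler4 only 2 to 4 are there at a start; the rules pass over those that are not, and their reading is None.
At some moment in a run one of tumbler1, tumbler2, tumbler3, tumbler4 may be knocked a few centimetres aside while the robot is not near it.
It also fails if it takes over 210 s, if anything falls off the work surface, if the arm or the gripper's body presses on something with over 40 N, if the wrist force passes 120 N, or if a joint passes its speed limit or range.

ROBOT

A 6-joint arm with a two-finger parallel gripper is mounted at the origin on the work surface. World frame = base frame: x ahead of the robot, y to its left, z up, the work surface at z = 0. Lengths are in m, angles in rad, forces in N, time in s.
With the tool pointing down it reaches from about 0.375 to 0.975 m from the base axis. Payload 3.8 kg.
Tool frame: the origin (TCP) lies at the very end of the fingers, on their centre line; the grasp point (between the pads) lies bot.hold_point_z behind it (bot.hold_point_z is the distance from the TCP to the grasp point, in m); z points along the fingers, y is the line along which they close (so a half turn about z gives the same grasp; the last joint's range is limited). The gripper opens to 85 mm and grips with 20 to 120 N. Pads are 22 mm wide; open, the fingers measure 114 mm over their backs; the gripper's body (76 mm by 85 mm) begins 54 mm behind the grasp point. The pads swing forward as they close: fully open they stand 13 mm farther back than shut.
Start: joints at [1.208, 0.264, 1.604, -0, 1.274, -0.037], TCP at [0.216, 0.639, 0.231] pointing down, gripper open.
Joint ranges: [-2.63, 2.63], [-0.94, 2.18], [0.31, 2.57], [-1.31, 4.45], [0, 2.66], [-2.55, 2.55]. Speed limits (rad/s): [2.57, 2.57, 3.14, 3.14, 3.14, 3.14].

INTERFACE

Orientations are given as a rotation vector (axis times angle).
In Python, from workcell import bot gives the robot as it stands.
- The arm moves only by the shell command python3 jog.py 'ROWS' [OPENING] [FORCE]. ROWS is a JSON list of rows, 1 to 5 of them, each of 4 numbers: dx, dy, dz in m, then a turn about the tool's z in rad; each row shifts and turns the commanded pose from where the row before left it, along the tool's axes as they then stand; what a row does not reach is not made up. A row lasts 1/8 s, in which the tool goes at most 0.0625 m and 0.188 rad, less where a joint would pass 70% of its speed; a pose out of reach is approached as far as the arm can. OPENING is the opening from 0.0 (shut) to 1.0 (fully open), set as the command begins (- or left out keeps the last). The fingers move at their own pace and stop on an object; FORCE is the grip in N (left out, the last holds). Time passes only in rows, so rows that do not move let the fingers close. It prints the time, the measured TCP pose, the force, the opening and the grip force at its end.
- bot.read_state(): the state, without advancing time (a new reading comes with each control period).
- bot.read_camera(name): name is "side" or "top" or "wrist"; returns the picture (480x640x3 uint8, red, green, blue); there is no depth.
- bot.camera_info(name): a dict with "intrinsics" (3x3 intrinsics, pixels), "extrinsics" (4x4, takes a point from camera to world coordinates). Camera axes: x right, y down, z forward; pixel columns grow to the right and rows downward; lengths in m; the calibration is good to about 2 mm. A picture is of the moment at which its call begins: read the wrist's pose just before it. camera_info takes no time and is no camera call; for the wrist camera it gives the pose at the moment of the call.
- bot.finish_job(): hands the job in; it is judged then, once.
The state is a dict: "time": time; "q": joint angles; "joint_vel": joint speeds; "joint_torque": joint torques, N m; "tool_pos": TCP position; "tcp_rot": TCP orientation; "wrist_force": force on the tool from outside, world axes, zero at the start; "torque": the same for the moment, N m; "width": opening from 0.0 (shut) to 1.0 (fully open); "grip_force": force on a finger pad.
Only numpy, scipy, OpenCV 4.12 (cv2) and the standard library are available. Lean on these libraries where they do the work, as an engineer would, in place of code of your own. Each camera call takes 0.05 s, during which the arm holds its last target. There are 200 camera calls.

## Working session

There is one attempt and no reset: what is moved stays moved. The work goes in short steps, Python scripts to look and compute and a shell command to move; the robot and the scene stay as the last step left them, time stands still between calls to the robot, and variables do not carry over. Pictures are saved under pics/ and viewed, at most 18 in all, crops included, and the job is handed in when it is done.

```bash
ls; mkdir -p pics; python3 - <<'E'
from workcell import bot
import cv2,numpy as np
s=bot.read_state();print(s);print(bot.hold_point_z)
for n in("top","side"):
    im=bot.read_camera(n);cv2.imwrite(f"pics/{n}0.png",im[:,:,::-1]);c=bot.camera_info(n);print(n,c)
E
```

```text
jog.py
pics
workcell.py
{'time': 0.0, 'q': array([ 1.20808767e+00,  2.64776485e-01,  1.60542112e+00, -1.08785975e-05,
        1.27368618e+00, -3.68987173e-02]), 'joint_vel': array([-0.00085062,  0.00048628, -0.00014363, -0.00183971,  0.00036769,
       -0.00173607]), 'joint_torque': array([-1.95576911e-03, -5.15118134e+01, -3.67308962e+01, -3.30408426e-06,
        1.31277167e-02, -1.01034232e-05]), 'tool_pos': array([0.21578915, 0.63878532, 0.22992086]), 'tcp_rot': array([-0.50944308, -3.09955912,  0.00353005]), 'wrist_force': array([ 0.24840065, -0.11151696,  0.06929968]), 'torque': array([-0.01189342, -0.05118874, -0.02043202]), 'grip_force': 0.0, 'width': 1.0014254042593043}
0.0187
top {'intrinsics': array([[559.99553226,   0.        , 309.14758324],
       [  0.        , 559.99553226, 237.0671482 ],
       [  0.        ,   0.        ,   1.        ]]), 'extrinsics': array([[ 0.01656813, -0.98920878,  0.14557297,  0.39946324],
       [-0.99983255, -0.01752253, -0.00527629, -0.00384192],
       [ 0.00777016, -0.14546117, -0.98933345,  1.28633425],
       [ 0.        ,  0.        ,  0.        ,  1.        ]])}
side {'intrinsics': array([[446.86351505,   0.        , 320.68913626],
       [  0.        , 446.86351505, 237.46445961],
       [  0.        ,   0.        ,   1.        ]]), 'extrinsics': array([[ 0.98179346, -0.13853111,  0.12996437,  0.46482857],
       [-0.1897688 , -0.74533871,  0.6391072 , -0.58197417],
       [ 0.00833124, -0.65213445, -0.75805755,  0.82564263],
       [ 0.        ,  0.        ,  0.        ,  1.        ]])}
```
View pics/top0.png

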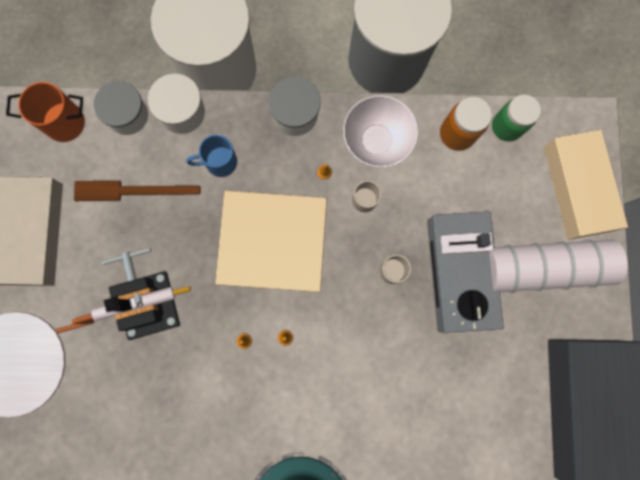

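View pics/side0.png

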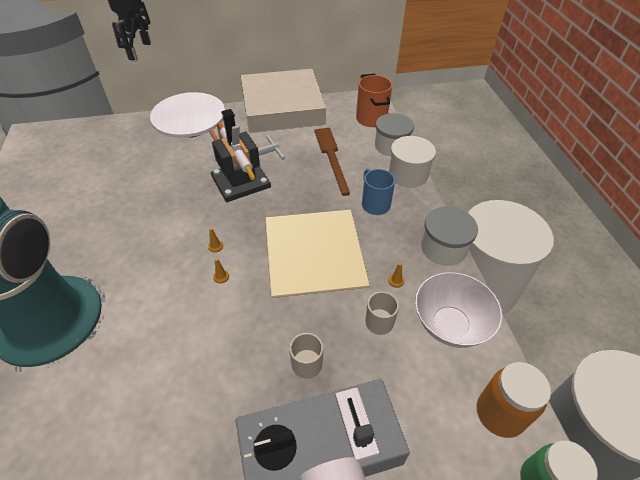

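Two tumblers stand at top-view pixels (366,195) and (396,268). The slab is centred near (271,241), the extractor is on the right with its knob at (472,305) and damper grip at (484,240), and the gun in the vise is at (140,303). The paddle, mug and three cones are clear of most of this.

```bash
cat > h.py <<'E'
import cv2,numpy as np
from workcell import bot
from scipy.spatial.transform import Rotation as R
def ray(n,u,v,c=None):
    c=c or bot.camera_info(n);K,E=c["intrinsics"],c["extrinsics"]
    return E[:3,3],E[:3,:3]@np.linalg.inv(K)@np.array([u,v,1.])
def plane(n,u,v,z,c=None):
    o,d=ray(n,u,v,c);return o+d*(z-o[2])/d[2]
def tri(a,b):
    (o1,d1),(o2,d2)=a,b
    t=np.linalg.lstsq(np.c_[d1,-d2],o2-o1,rcond=None)[0];p,q=o1+t[0]*d1,o2+t[1]*d2
    return (p+q)/2,np.linalg.norm(p-q)
def proj(n,P,c=None):
    c=c or bot.camera_info(n);p=c["extrinsics"][:3,:3].T@(np.array(P)-c["extrinsics"][:3,3]);p=c["intrinsics"]@p;return p[:2]/p[2]
def delta(P,yaw=None):
    """tool-axis move to bring TCP to P; yaw = angle of tool y axis in world (mod pi)"""
    s=bot.read_state();M=R.from_rotvec(s["tcp_rot"]).as_matrix()
    y=np.arctan2(M[1,1],M[0,1])
    out=M.T@(np.array(P)-s["tool_pos"])
    dy=None if yaw is None else -((yaw-y+np.pi/2)%np.pi-np.pi/2)
    print("delta tool",out.round(4),"turn",dy,"| tcp",s["tool_pos"].round(4),"yaw_y",y.round(3),"q6",s["q"][5].round(3),"zaxis",M[:,2].round(3))
E
python3 - <<'E'
from h import *
a=cv2.imread("pics/top0.png");b=cv2.imread("pics/side0.png")
A=cv2.resize(a[205:335,425:525],None,fx=4,fy=4,interpolation=cv2.INTER_CUBIC)
B=cv2.resize(b[100:200,195:295],(400,400),interpolation=cv2.INTER_CUBIC)
C=cv2.resize(b[375:480,230:410],(0,0),fx=2.2,fy=2.2) 
W=np.zeros((530,800,3),np.uint8);W[:520,:400]=A;W[:400,400:]=B
cv2.imwrite("pics/c1.png",W)
hsv=cv2.cvtColor(a,cv2.COLOR_BGR2HSV)
m=cv2.inRange(hsv,(10,60,150),(30,200,255));m[:,350:]=0
c=max(cv2.findContours(m,0,2)[0],key=cv2.contourArea)
q=cv2.approxPolyDP(c,8,True)[:,0]
P=np.array([plane("top",*p,.008)for p in q]);print("slab",P.round(3),P.mean(0).round(3))
print(b[440-0:441,0:1].shape)
for u,v in[(366,195),(396,268)]: print(hsv[v-12:v+16:3,u].tolist(),plane("top",u,v,.0).round(3))
o=cv2.inRange(hsv,(10,150,80),(20,255,255))
for c in cv2.findContours(o,0,2)[0]:
    if cv2.contourArea(c)>40:
        M=cv2.moments(c);u,v=M["m10"]/M["m00"],M["m01"]/M["m00"];print("orange",u,v,plane("top",u,v,.02).round(3))
E
```

```text
slab [[ 0.693  0.19   0.008]
 [ 0.476  0.2    0.008]
 [ 0.464 -0.035  0.008]
 [ 0.678 -0.048  0.008]] [0.578 0.076 0.008]
(1, 1, 3)
[[16, 43, 89], [17, 46, 88], [17, 43, 171], [16, 44, 190], [16, 45, 189], [15, 44, 190], [16, 44, 190], [16, 45, 189], [16, 45, 143], [15, 44, 82]] [ 0.691 -0.143  0.   ]
[[16, 44, 121], [16, 43, 125], [16, 44, 190], [16, 44, 192], [17, 44, 191], [16, 44, 192], [17, 44, 192], [16, 45, 192], [16, 45, 187], [15, 37, 137]] [ 0.52  -0.212  0.   ]
orange 243.5 340.6278195488722 [0.351 0.131 0.02 ]
orange 284.54545454545456 337.3901515151515 [0.359 0.04  0.02 ]
orange 77.67777777777778 322.2308641975308 [0.385 0.502 0.02 ]
orange 181.21875 290.1458333333333 [0.46  0.275 0.02 ]
orange 119.34682573498083 190.23846044595936 [0.687 0.429 0.02 ]
orange 323.8688085676037 171.55020080321285 [ 0.74  -0.042  0.02 ]
orange 455.57893413775764 134.35017596782302 [ 0.836 -0.351  0.02 ]
orange 53.26823387582881 109.95117540687161 [0.878 0.597 0.02 ]
```

View pics/c1.png

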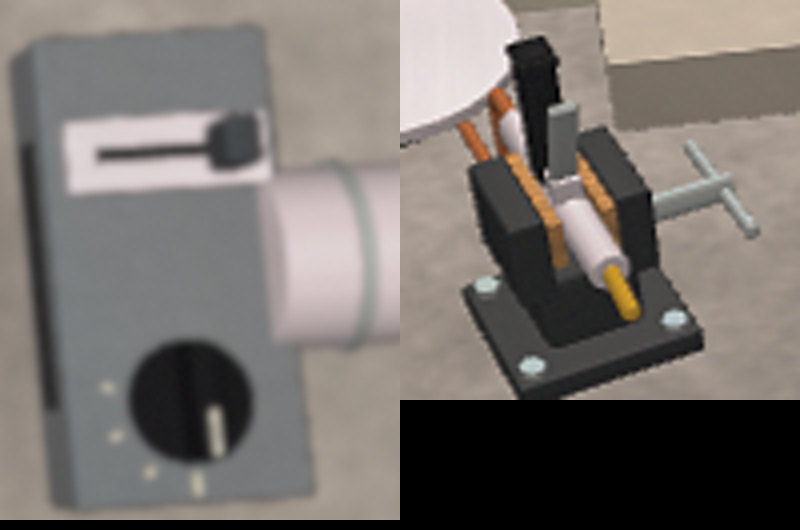

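The zoom shows the knob pointer at off (longer mark directly below it) and the damper grip at its duct-side end, with the shorter click marks running clockwise. The gun grip stands in the vise with the trigger on its nozzle side.

```bash
python3 - <<'E'
from h import *
for n in("top","side"):
    a=cv2.imread(f"pics/{n}0.png");hsv=cv2.cvtColor(a,cv2.COLOR_BGR2HSV)
    m=cv2.inRange(hsv,(12,35,60),(20,60,255))
    m=cv2.morphologyEx(m,cv2.MORPH_OPEN,np.ones((3,3)))
    for c in cv2.findContours(m,0,2)[0]:
        if 250<cv2.contourArea(c)<3000: 
            x,y,w,h=cv2.boundingRect(c);(u,v),r=cv2.minEnclosingCircle(c)
            print(n,(x,y,w,h),cv2.contourArea(c),plane(n,x+w/2,y+w/2 if n=="side" else v,.07 if n=="side" else .04).round(3))
print("knob",plane("top",472.5,305,.079),"side",plane("side",275,447,.079))
print("damper",plane("top",483,237.5,.125),plane("side",363,430,.125))
print("grip side",plane("side",228,111,.211))
# box yaw from top edges at z=.07
for p in[(425+313/4,205+495/4),(425+262/4,205+28/4),(425+75/4,205+507/4),(425+35/4,205+40/4)]:print(plane("top",*p,.07).round(3))
delta([.45,-.28,.36],np.pi/2+.09)
E
```

```text
top (378, 253, 34, 32) 777.5 [ 0.514 -0.203  0.04 ]
top (351, 179, 32, 34) 767.5 [ 0.68  -0.141  0.04 ]
side (102, 382, 25, 29) 284.5 [ 0.181 -0.228  0.07 ]
side (289, 333, 35, 46) 1278.0 [ 0.517 -0.208  0.07 ]
side (525, 329, 71, 59) 1765.5 [ 0.962 -0.32   0.07 ]
side (606, 311, 34, 41) 318.5 [ 1.119 -0.275  0.07 ]
side (359, 291, 41, 45) 1184.0 [ 0.671 -0.153  0.07 ]
side (575, 275, 65, 66) 1293.0 [ 1.117 -0.228  0.07 ]
side (509, 253, 67, 80) 1227.0 [ 1.016 -0.158  0.07 ]
side (563, 184, 37, 67) 479.0 [1.233 0.049 0.07 ]
knob [ 0.43600052 -0.36320909  0.079     ] side [ 0.4400205 -0.365268   0.079    ]
damper [ 0.5758953 -0.375281   0.125    ] [ 0.5749862  -0.37952277  0.125     ]
grip side [0.42799048 0.36837056 0.211     ]
[ 0.387 -0.431  0.07 ]
[ 0.642 -0.411  0.07 ]
[ 0.378 -0.303  0.07 ]
[ 0.633 -0.285  0.07 ]
delta tool [-0.516  -0.7958 -0.1283] turn -0.4157804507705276 | tcp [0.2158 0.6389 0.2301] yaw_y 1.245 q6 -0.037 zaxis [-0.001 -0.002 -1.   ]
```

```bash
python3 jog.py '[[0,0,-0.0625,-0.139],[0,0,-0.0625,-0.139],[-0.06,0,0,-0.139],[-0.06,0,0,0],[-0.06,0,0,0]]' 1.0; python3 -c "
from h import *;delta([.45,-.28,.36],np.pi/2+.075)"
```

```text
time: 0.72
tool_pos: [0.3968, 0.6475, 0.3561]
tcp_rot: [0.144, -3.138, 0.0]
wrist_force: [0.2, 0.6, 0.2]
width: 1.001
grip_force: 0.0
delta tool [ 0.0321 -0.9285 -0.0039] turn 0.016887605278532503 | tcp [0.3968 0.6475 0.3561] yaw_y 1.663 q6 -0.675 zaxis [-0. -0. -1.]
```

```bash
R='[[0,-0.0625,0,0],[0,-0.0625,0,0],[0,-0.0625,0,0],[0,-0.0625,0,0],[0,-0.0625,0,0]]'; python3 jog.py '[[0,-0.0625,0,0],[0,-0.0625,0,0],[0,-0.0625,0,0],[0,-0.0625,0,0],[0,-0.0625,0,0]]' >/dev/null; python3 jog.py '[[0,-0.0625,0,0],[0,-0.0625,0,0],[0,-0.0625,0,0],[0,-0.0625,0,0],[0,-0.0625,0,0]]' >/dev/null; python3 jog.py '[[0,-0.0625,0,0],[0,-0.0625,0,0],[0,-0.0625,0,0],[0.02,-0.055,0,0],[0.01,-0.055,0,0]]'; python3 jog.py '[[0,0,0,0]]'; python3 - <<'E'
from h import *
delta([.45,-.28,.36],np.pi/2+.075)
c=bot.camera_info("wrist");im=bot.read_camera("wrist");cv2.imwrite("pics/w0.png",im[:,:,::-1]);np.save("w0c.npy",c["extrinsics"])
print(c)
print(proj("wrist",[.44,-.365,.079]),proj("wrist",[.575,-.377,.125]))
E
```

```text
time: 2.6
tool_pos: [0.4486, -0.2757, 0.3558]
tcp_rot: [0.142, -3.138, -0.001]
wrist_force: [0.4, 0.3, -0.4]
width: 0.999
grip_force: 0.0
time: 2.72
tool_pos: [0.4484, -0.2771, 0.3552]
tcp_rot: [0.135, -3.137, -0.0]
wrist_force: [-0.6, -0.1, -0.3]
width: 1.0
grip_force: 0.0
delta tool [-0.0013 -0.003  -0.0048] turn 0.0108292243862389 | tcp [ 0.4484 -0.2771  0.3552] yaw_y 1.657 q6 -2.257 zaxis [-0.002  0.    -1.   ]
{'intrinsics': array([[331.10781428,   0.        , 316.80502951],
       [  0.        , 331.10781428, 238.90618915],
       [  0.        ,   0.        ,   1.        ]]), 'extrinsics': array([[-0.08581283,  0.9564413 ,  0.27902722,  0.37663233],
       [ 0.99631007,  0.08194392,  0.02552309, -0.28295722],
       [ 0.00154676,  0.28018784, -0.95994395,  0.49580173],
       [ 0.        ,  0.        ,  0.        ,  1.        ]])}
[245.0654853  188.09801784] [224.71953954 301.4807092 ]
```

View pics/w0.png

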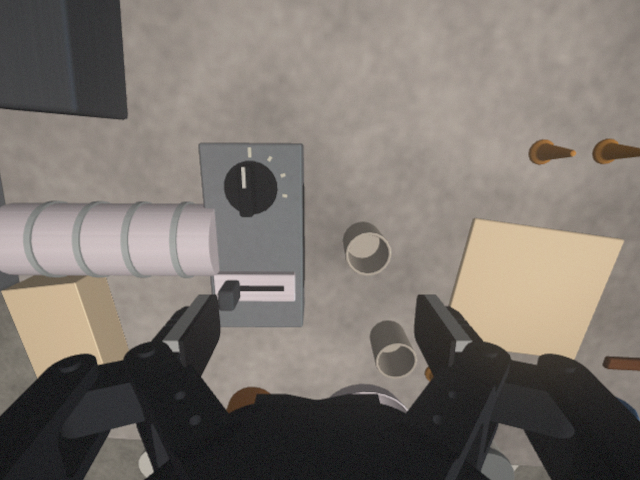

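The wrist view shows the knob disc at about (250,188), pointer up towards the off mark at (249,153), and the damper grip at (229,294). The tumbler rims are at about (368,253) and (395,360).

```bash
python3 - <<'E'
from h import *
a=cv2.imread("pics/w0.png")
cv2.imwrite("pics/c2.png",cv2.resize(a[138:333,190:320],None,fx=3,fy=3,interpolation=cv2.INTER_CUBIC))
c=bot.camera_info("wrist");c["extrinsics"]=np.load("w0c.npy")
g=cv2.cvtColor(a,cv2.COLOR_BGR2GRAY)
m=(g<45).astype(np.uint8)*255;m[:140]=0;m[225:]=0;m[:,:215]=0;m[:,290:]=0
k=max(cv2.findContours(cv2.morphologyEx(m,3,np.ones((5,5))),0,2)[0],key=cv2.contourArea)
(u,v),r=cv2.minEnclosingCircle(k);print(u,v,r,cv2.boundingRect(k),"knob",plane("wrist",u,v,.079,c))
for p in[(202,144),(304,144),(304,326),(206,326)]:print(plane("wrist",*p,.07,c).round(3))
E
```

```text
251.082275390625 187.7784881591797 25.294418334960938 (243, 163, 33, 51) knob [ 0.43825759 -0.35975023  0.079     ]
[ 0.391 -0.423  0.07 ]
[ 0.38  -0.298  0.07 ]
[ 0.633 -0.279  0.07 ]
[ 0.645 -0.42   0.07 ]
```

View pics/c2.png

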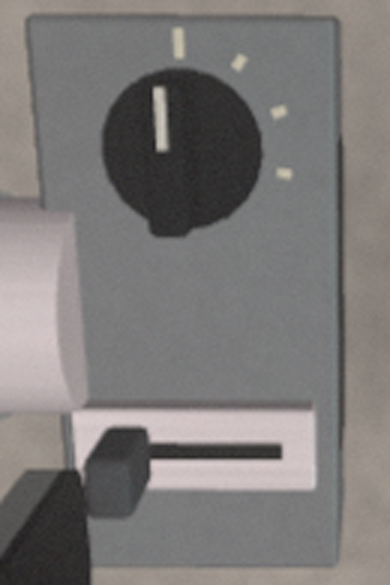

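```bash
python3 -c "
from h import *
c=bot.camera_info('wrist');c['extrinsics']=np.load('w0c.npy')
for p in[(243,167),(244,188),(246,216)]:print(plane('wrist',*p,.113,c).round(4))
print(plane('wrist',190+112/3,138+495/3,.125,c),plane('wrist',217,275,.06,c))
delta([.576,-.377,.17],np.pi/2+.075);delta([.576,-.377,.095],np.pi/2+.075)"
```

```text
[ 0.4105 -0.3633  0.113 ]
[ 0.4342 -0.3616  0.113 ]
[ 0.467  -0.3585  0.113 ]
[ 0.57606732 -0.37619193  0.125     ] [ 0.56839117 -0.40755789  0.06      ]
delta tool [-0.118  -0.1128  0.185 ] turn 0.01257738304146816 | tcp [ 0.4488 -0.2752  0.3553] yaw_y 1.658 q6 -2.256 zaxis [-0.001  0.001 -1.   ]
delta tool [-0.1181 -0.1129  0.26  ] turn 0.01257738304146816 | tcp [ 0.4488 -0.2752  0.3553] yaw_y 1.658 q6 -2.256 zaxis [-0.001  0.001 -1.   ]
```

```bash
python3 jog.py '[[-0.04,-0.038,0,0.012],[-0.04,-0.038,0,0],[-0.038,-0.037,0.02,0],[0,0,0.06,0],[0,0,0.06,0]]' 0.5 >/dev/null; python3 jog.py '[[0,0,0.045,0],[0,0,0,0]]'; python3 -c "
from h import *
delta([.576,-.377,.095],np.pi/2+.075);im=bot.read_camera('side');cv2.imwrite('pics/s1.png',cv2.resize(im[330:480,200:440,::-1],None,fx=3,fy=3))"
```

```text
time: 3.65
tool_pos: [0.5739, -0.3725, 0.1654]
tcp_rot: [0.127, -3.13, -0.011]
wrist_force: [0.1, 0.3, 0.0]
width: 0.497
grip_force: 0.0
delta tool [-0.0023 -0.0052  0.0704] turn 0.005935096993216593 | tcp [ 0.5739 -0.3725  0.1654] yaw_y 1.652 q6 -2.264 zaxis [-0.009  0.007 -1.   ]
```

View pics/s1.png

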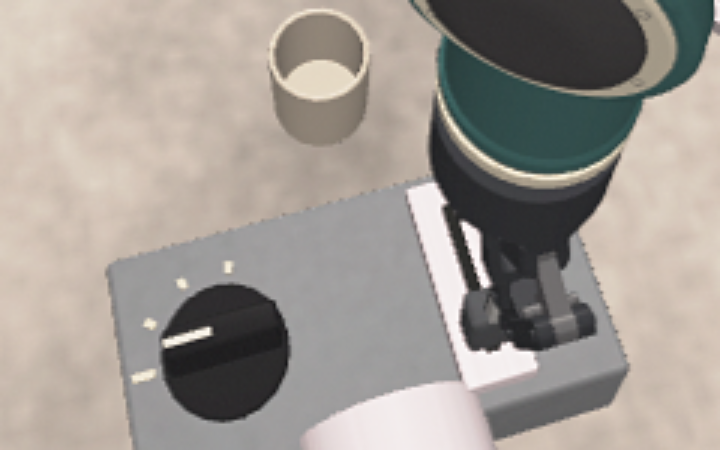

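The gripper hangs over the damper grip, in line with the track; the knob still points at off.

```bash
python3 jog.py '[[-0.002,-0.005,0.03,0],[0,0,0.04,0],[0,0,0,0]]' >/dev/null; python3 jog.py '[[0,0,0,0],[0,0,0,0],[0,0,0,0],[0,0,0,0]]' 0.0 40
```

```text
time: 4.58
tool_pos: [0.581, -0.3817, 0.1054]
tcp_rot: [-0.124, 3.135, -0.003]
wrist_force: [-0.9, 4.1, 6.3]
width: 0.224
grip_force: 42.2
```

```bash
python3 jog.py '[[0,0.02,0,0],[0,0.02,0,0],[0,0.015,0,0],[0,0,0,0]]'; python3 jog.py '[[0,0.006,0,0],[0,0,0,0],[0,0,0,0]]'
```

```text
time: 5.08
tool_pos: [0.5766, -0.3264, 0.1054]
tcp_rot: [-0.126, 3.134, -0.005]
wrist_force: [-1.4, 2.4, 7.8]
width: 0.225
grip_force: 42.5
time: 5.45
tool_pos: [0.5762, -0.3217, 0.1054]
tcp_rot: [-0.125, 3.134, -0.006]
wrist_force: [-1.7, 0.0, 7.7]
width: 0.223
grip_force: 42.4
```

```bash
python3 jog.py '[[0,0.005,0,0],[0,0,0,0],[0,0,0,0]]'
```

```text
time: 5.82
tool_pos: [0.5762, -0.3214, 0.1054]
tcp_rot: [-0.125, 3.132, -0.019]
wrist_force: [-0.2, -12.1, 2.1]
width: 0.225
grip_force: 41.9
```

```bash
python3 jog.py '[[0,0,0,0],[0,-0.003,0,0],[0,0,-0.04,0],[0,0,-0.04,0]]' 0.5 >/dev/null; python3 -c "
from h import *
delta([.4385,-.361,.085],np.pi/2+.075)"
```

```text
delta tool [ 0.1377 -0.0326  0.0963] turn 0.004596175900390076 | tcp [ 0.5734 -0.3177  0.1811] yaw_y 1.65 q6 -2.195 zaxis [-0.002  0.002 -1.   ]
```

```bash
python3 jog.py '[[0.05,-0.011,0,0.005],[0.05,-0.011,0,0],[0.038,-0.011,0,0],[0,0,0.03,0],[0,0,0,0]]' >/dev/null; python3 -c "
from h import *
delta([.4385,-.361,.085],np.pi/2+.075);im=bot.read_camera('top');cv2.imwrite('pics/t1.png',cv2.resize(im[200:340,420:520,::-1],None,fx=4,fy=4))"
```

```text
delta tool [-0.0018 -0.001   0.064 ] turn -0.00140326483902653 | tcp [ 0.4369 -0.3603  0.149 ] yaw_y 1.644 q6 -2.378 zaxis [-0.004  0.004 -1.   ]
```

View pics/t1.png

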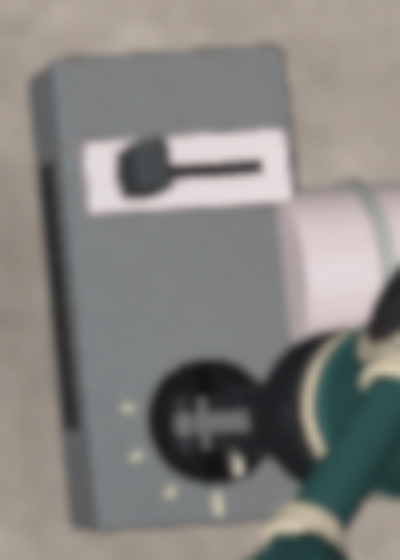

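The damper grip now sits at the far (open) end of its slot, and the fingers are centred over the knob.

```bash
python3 jog.py '[[-0.002,-0.001,0.032,0],[0,0,0.03,0],[0,0,0,0],[0,0,0,0]]'; python3 jog.py '[[0,0,0,0],[0,0,0,0],[0,0,0,0],[0,0,0,0]]' 0.0 60
```

```text
time: 7.5
tool_pos: [0.4423, -0.3634, 0.0909]
tcp_rot: [-0.118, 3.138, -0.002]
wrist_force: [1.0, -0.3, 0.7]
width: 0.505
grip_force: 0.0
time: 8.0
tool_pos: [0.4421, -0.3626, 0.0914]
tcp_rot: [-0.116, 3.137, -0.0]
wrist_force: [-0.3, 4.1, 6.1]
width: 0.176
grip_force: 59.7
```

```bash
python3 jog.py '[[0.0036,0,0,0],[0,0,0,0],[0,0,0,0]]' 0.4 >/dev/null;  python3 jog.py '[[0,0,0,0],[0,0,0,0],[0,0,0,0],[0,0,0,0]]' 0.0 60;  python3 jog.py '[[0,0,0,0.15],[0,0,0,0.15],[0,0,0,0.15],[0,0,0,0.15],[0,0,0,0]]'; python3 -c "
from h import *
delta([.4385,-.361,.085],np.pi/2+.075)"
```

```text
time: 8.88
tool_pos: [0.4373, -0.363, 0.0894]
tcp_rot: [0.117, -3.139, -0.001]
wrist_force: [-1.7, 2.3, 3.3]
width: 0.173
grip_force: 59.6
time: 9.5
tool_pos: [0.4376, -0.3616, 0.0894]
tcp_rot: [-0.819, -3.032, -0.004]
wrist_force: [-0.0, 7.5, 5.4]
width: 0.172
grip_force: 59.9
delta tool [-0.0005  0.001   0.0044] turn -0.6023419717967382 | tcp [ 0.4376 -0.3616  0.0894] yaw_y 1.043 q6 -1.781 zaxis [-0.     0.003 -1.   ]
```

```bash
python3 jog.py '[[0,0,0,0.155],[0,0,0,0.155],[0,0,0,0.15],[0,0,0,0.15],[0,0,0,0]]'; python3 -c "
from h import *
delta([.4385,-.361,.085],np.pi/2+.075)"; python3 jog.py '[[0,0,0,0],[0,0,0,0],[0,0,0,0],[0,0,-0.04,0],[0,0,-0.06,0]]' 0.6
```

```text
time: 10.12
tool_pos: [0.4386, -0.3606, 0.0894]
tcp_rot: [-1.692, -2.646, -0.007]
wrist_force: [3.9, 9.1, 6.0]
width: 0.175
grip_force: 59.8
delta tool [-0.0003 -0.0003  0.0044] turn -1.212791288505457 | tcp [ 0.4386 -0.3606  0.0894] yaw_y 0.433 q6 -1.171 zaxis [ 0.002  0.004 -1.   ]
time: 10.75
tool_pos: [0.4356, -0.3621, 0.1876]
tcp_rot: [-1.687, -2.643, -0.001]
wrist_force: [1.0, -1.3, 0.2]
width: 0.6
grip_force: 0.0
```

```bash
cat > tum.py <<'E'
from h import *
for n in("top","side"):
    a=bot.read_camera(n)[:,:,::-1].copy();hsv=cv2.cvtColor(a,cv2.COLOR_BGR2HSV)
    m=cv2.morphologyEx(cv2.inRange(hsv,(12,35,60),(20,60,255)),cv2.MORPH_OPEN,np.ones((3,3)))
    for c in cv2.findContours(m,0,2)[0]:
        x,y,w,h=cv2.boundingRect(c)
        if 500<cv2.contourArea(c)<1800 and 25<w<50 and 25<h<60:
            print(n,(x,y,w,h),plane(n,x+w/2,y+w/2 if n=="side" else y+h/2,.07 if n=="side" else .04).round(3))
E
python3 tum.py; python3 -c "
from h import *
delta([.516,-.206,.026],.433)"
```

```text
top (378, 253, 34, 31) [ 0.515 -0.203  0.04 ]
top (352, 179, 31, 33) [ 0.681 -0.142  0.04 ]
side (289, 333, 35, 44) [ 0.517 -0.208  0.07 ]
side (583, 299, 32, 38) [ 1.091 -0.24   0.07 ]
side (363, 291, 37, 44) [ 0.676 -0.15   0.07 ]
delta tool [0.1168 0.1348 0.1707] turn 0.0016575841325396912 | tcp [ 0.4412 -0.367   0.1975] yaw_y 0.435 q6 -1.172 zaxis [ 0.01 -0.01 -1.  ]
```

```bash
python3 jog.py '[[0.039,0.045,0,0],[0.039,0.045,0,0],[0.039,0.045,0,0],[0,0,0.05,0],[0,0,0,0]]' 1.0 >/dev/null; python3 -c "
from h import *
delta([.516,-.206,.026],.433);a=bot.read_camera('side')[:,:,::-1];b=bot.read_camera('top')[:,:,::-1]
W=np.zeros((600,800,3),np.uint8);A=cv2.resize(a[280:480,220:420],(400,400));B=cv2.resize(b[200:340,420:520],(400,560));W[:400,:400]=A;W[:560,400:]=B
cv2.imwrite('pics/s2.png',W)"
```

```text
delta tool [-0.0116  0.0053  0.109 ] turn 0.003504651246513335 | tcp [ 0.5072 -0.1981  0.1351] yaw_y 0.437 q6 -0.854 zaxis [-0.008  0.003 -1.   ]
```

View pics/s2.png

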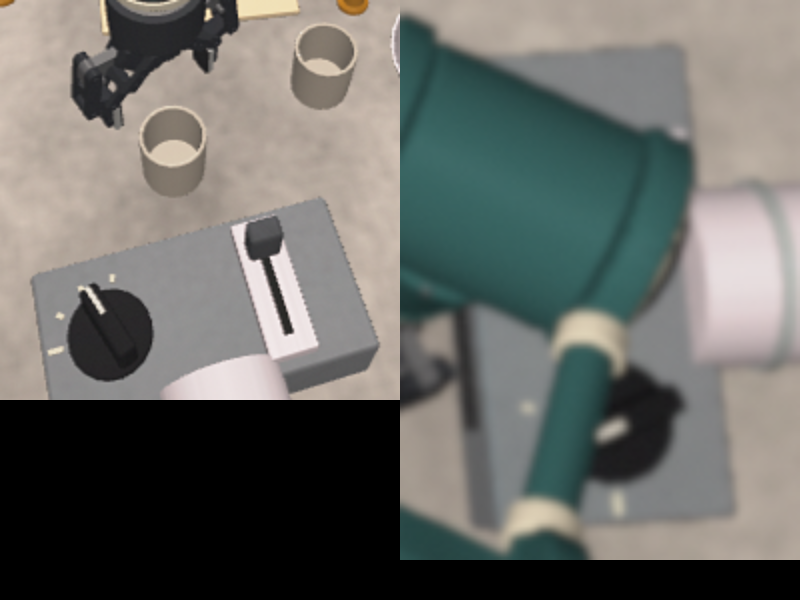

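The pointer is at the second short mark (two clicks) and the damper is fully open; the gripper is coming in over the first tumbler.

```bash
python3 jog.py '[[-0.0116,0.0053,0,0],[0,0,0.0,0]]' >/dev/null; python3 -c "
from h import *
delta([.516,-.206,.026],.433)"; python3 jog.py '[[0,0,0.05,0],[0,0,0.05,0],[0,0,0.009,0],[0,0,0,0]]'
```

```text
delta tool [ 0.0071 -0.004   0.1153] turn 0.000280643964874816 | tcp [ 0.5222 -0.2106  0.1414] yaw_y 0.433 q6 -0.861 zaxis [ 0.004 -0.002 -1.   ]
time: 12.32
tool_pos: [0.5205, -0.209, 0.0309]
tcp_rot: [1.69, 2.648, 0.0]
wrist_force: [0.1, 0.5, 0.0]
width: 0.999
grip_force: 0.0
```

```bash
python3 jog.py '[[0,0,0,0],[0,0,0,0],[0,0,0,0],[0,0,0,0]]' 0.0 35; python3 jog.py '[[0,0,-0.03,0],[0,0,-0.05,0],[0,0,-0.03,0],[0,0,0,0]]'; python3 -c "
from h import *
delta([.578,.125,.13],.433)"
```

```text
time: 12.82
tool_pos: [0.5221, -0.2096, 0.0332]
tcp_rot: [1.687, 2.645, 0.0]
wrist_force: [-1.2, -0.7, 5.7]
width: 0.707
grip_force: 37.5
time: 13.32
tool_pos: [0.5229, -0.2096, 0.1442]
tcp_rot: [1.685, 2.642, 0.002]
wrist_force: [0.1, -0.1, -3.1]
width: 0.708
grip_force: 39.5
delta tool [0.2802 0.1909 0.0135] turn 0.002089895344462356 | tcp [ 0.5229 -0.2096  0.1442] yaw_y 0.435 q6 -0.861 zaxis [ 0.007 -0.003 -1.   ]
```

```bash
python3 jog.py '[[0.047,0.032,0,0],[0.047,0.032,0,0],[0.047,0.032,0,0],[0.047,0.032,0,0],[0.047,0.032,0,0]]' >/dev/null; python3 jog.py '[[0.045,0.031,0,0],[0,0,0,0],[0,0,0,0]]' ; python3 -c "
from h import *
delta([.578,.125,.041],.433)"
```

```text
time: 14.32
tool_pos: [0.574, 0.1258, 0.1383]
tcp_rot: [-1.687, -2.648, 0.004]
wrist_force: [0.4, 0.6, -2.4]
width: 0.714
grip_force: 39.6
delta tool [-0.0025  0.0036  0.0973] turn 0.0032441180560143223 | tcp [0.574  0.1258 0.1383] yaw_y 0.436 q6 -0.262 zaxis [-0.003 -0.001 -1.   ]
```

```bash
python3 jog.py '[[-0.002,0.003,0.04,0],[0,0,0.04,0],[0,0,0.014,0],[0,0,0,0],[0,0,0,0]]'
```

```text
time: 14.95
tool_pos: [0.5805, 0.1252, 0.048]
tcp_rot: [1.69, 2.646, 0.003]
wrist_force: [-0.6, 0.7, -1.7]
width: 0.708
grip_force: 39.6
```

```bash
python3 jog.py '[[0,0,0.005,0],[0,0,0,0],[0,0,0,0]]'
```

```text
time: 15.32
tool_pos: [0.5792, 0.1255, 0.0417]
tcp_rot: [1.689, 2.648, 0.001]
wrist_force: [0.3, -0.4, -3.3]
width: 0.712
grip_force: 39.6
```

```bash
python3 jog.py '[[0,0,0.001,0],[0,0,0,0]]'; python3 jog.py '[[0,0,0,0],[0,0,0,0],[0,0,-0.05,0],[0,0,-0.06,0],[0,0,-0.04,0]]' 1.0;python3 tum.py; python3 -c "
from h import *
delta([.676,-.148,.026],.433)"
```

```text
time: 15.58
tool_pos: [0.5793, 0.1255, 0.0412]
tcp_rot: [1.689, 2.648, 0.001]
wrist_force: [-2.7, -0.7, 4.5]
width: 0.709
grip_force: 40.2
time: 16.2
tool_pos: [0.5803, 0.1257, 0.1934]
tcp_rot: [1.688, 2.646, 0.004]
wrist_force: [1.2, 0.2, -1.7]
width: 0.997
grip_force: 0.0
top (351, 179, 31, 33) [ 0.681 -0.139  0.04 ]
side (363, 291, 36, 45) [ 0.676 -0.148  0.07 ]
side (557, 220, 45, 53) [ 1.157 -0.065  0.07 ]
side (293, 202, 27, 39) [0.575 0.127 0.07 ]
delta tool [-0.2872 -0.0334  0.1716] turn 0.0020357334387093307 | tcp [0.5832 0.1262 0.1971] yaw_y 0.435 q6 -0.264 zaxis [ 0.012  0.002 -1.   ]
```

```bash
python3 jog.py '[[-0.057,-0.0065,0,0],[-0.057,-0.0065,0,0],[-0.057,-0.0065,0,0],[-0.057,-0.0065,0,0],[-0.057,-0.0065,0,0]]' >/dev/null; python3 jog.py '[[0,0,0.03,0],[0,0,0,0],[0,0,0,0]]' >/dev/null; python3 -c "
from h import *
delta([.677,-.147,.026],.433)"
```

```text
delta tool [-0.0042  0.0067  0.1339] turn 0.002567125134121051 | tcp [ 0.6693 -0.1461  0.1599] yaw_y 0.436 q6 -0.687 zaxis [-0.001  0.    -1.   ]
```

```bash
python3 jog.py '[[-0.0042,0.0067,0.03,0],[0,0,0.05,0],[0,0,0.05,0],[0,0,0,0],[0,0,0,0]]'; python3 jog.py '[[0,0,0,0],[0,0,0,0],[0,0,0,0],[0,0,0,0]]' 0.0 35; python3 jog.py '[[0,0,-0.03,0],[0,0,-0.05,0],[0,0,-0.03,0],[0,0,0,0]]'; python3 -c "
from h import *
delta([.578,.025,.13],.433)"
```

```text
time: 17.92
tool_pos: [0.6792, -0.1475, 0.0328]
tcp_rot: [1.687, 2.647, 0.001]
wrist_force: [0.3, -0.3, 1.7]
width: 0.997
grip_force: 0.0
time: 18.42
tool_pos: [0.6817, -0.1481, 0.0354]
tcp_rot: [1.686, 2.641, 0.006]
wrist_force: [2.6, 2.3, 6.3]
width: 0.73
grip_force: 35.9
time: 18.92
tool_pos: [0.6802, -0.1486, 0.1455]
tcp_rot: [1.685, 2.641, 0.004]
wrist_force: [-0.1, -0.7, -2.5]
width: 0.723
grip_force: 38.4
delta tool [ 0.2006 -0.0196  0.0142] turn 0.0019575060017720247 | tcp [ 0.6802 -0.1486  0.1455] yaw_y 0.435 q6 -0.686 zaxis [ 0.008 -0.002 -1.   ]
```

```bash
python3 jog.py '[[0.05,-0.005,0,0],[0.05,-0.005,0,0],[0.05,-0.005,0,0],[0.05,-0.005,0,0],[0,0,0,0]]' >/dev/null; python3 jog.py '[[0,0,0,0]]'; python3 -c "
from h import *
delta([.578,.025,.044],.433)"
```

```text
time: 19.68
tool_pos: [0.5744, 0.0251, 0.1392]
tcp_rot: [-1.688, -2.648, 0.002]
wrist_force: [0.3, 0.4, -2.2]
width: 0.725
grip_force: 38.5
delta tool [-0.0016  0.0034  0.0951] turn 0.002887729015662144 | tcp [0.5744 0.0251 0.1392] yaw_y 0.436 q6 -0.435 zaxis [-0.001 -0.001 -1.   ]
```

```bash
python3 jog.py '[[0,0,0.04,0],[0,0,0.035,0],[0,0,0.014,0],[0,0,0,0],[0,0,0,0]]'; python3 jog.py '[[0,0,0.004,0],[0,0,0,0],[0,0,0,0]]'
```

```text
time: 20.3
tool_pos: [0.5766, 0.0248, 0.0527]
tcp_rot: [1.689, 2.646, 0.002]
wrist_force: [0.7, -0.1, -2.1]
width: 0.727
grip_force: 38.6
time: 20.68
tool_pos: [0.5753, 0.0253, 0.0477]
tcp_rot: [1.689, 2.648, 0.001]
wrist_force: [0.3, 0.3, -1.7]
width: 0.723
grip_force: 38.6
```

```bash
python3 jog.py '[[0,0,0.004,0],[0,0,0,0],[0,0,0,0]]'; python3 jog.py '[[0,0,0,0],[0,0,0,0],[0,0,-0.05,0],[0,0,-0.06,0],[0,0,-0.06,0]]' 1.0;python3 jog.py '[[0,0,-0.06,0],[0,0,-0.06,0]]';python3 tum.py; python3 -c "
from h import *
delta([.44,.30,.3],1.8)
im=bot.read_camera('top');cv2.imwrite('pics/t2.png',im[:,:,::-1])"
```

```text
time: 21.05
tool_pos: [0.5751, 0.0252, 0.0433]
tcp_rot: [1.69, 2.649, -0.0]
wrist_force: [0.4, 1.2, -1.4]
width: 0.725
grip_force: 38.6
time: 21.68
tool_pos: [0.5747, 0.0252, 0.215]
tcp_rot: [-1.69, -2.648, 0.0]
wrist_force: [1.2, 0.1, -0.7]
width: 0.998
grip_force: 0.0
time: 21.92
tool_pos: [0.5747, 0.0252, 0.3356]
tcp_rot: [1.689, 2.648, 0.001]
wrist_force: [1.0, 0.6, -0.4]
width: 1.003
grip_force: 0.0
delta tool [ 0.308  -0.0108  0.0412] turn -1.36496368978269 | tcp [0.5789 0.0252 0.3434] yaw_y 0.435 q6 -0.434 zaxis [ 0.016 -0.    -1.   ]
```

View pics/t2.png

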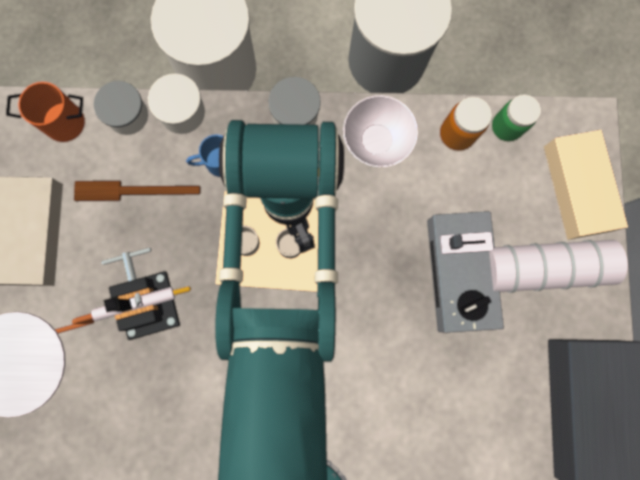

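Both tumblers stand on the slab, at (248,241) and (289,244), partly behind the arm. The knob is at two clicks and the damper is open, with the cones, mug and paddle where they were.

```bash
python3 jog.py '[[0.0616,-0.002,-0.005,0],[0.0616,-0.002,0,0],[0.0616,-0.002,0,0],[0.0616,-0.002,0,0],[0.0616,-0.002,0,0]]' >/dev/null; python3 jog.py '[[0,0,0,-0.171],[0,0,0,-0.171],[0,0,0,-0.171],[0,0,0,-0.171],[0,0,0,-0.171]]' >/dev/null; python3 jog.py '[[0,0,0,-0.171],[0,0,0,-0.171],[0,0,0,-0.17],[0,0,0,0],[0,0,0,0]]'; python3 - <<'E'
from h import *
delta([.44,.30,.36],1.8)
c=bot.camera_info("wrist");im=bot.read_camera("wrist");cv2.imwrite("pics/w1.png",im[:,:,::-1]);np.save("w1c.npy",c["extrinsics"])
u,v=proj("wrist",[.43,.365,.2]).astype(int);print(u,v)
E
python3 tum.py
```

```text
time: 23.95
tool_pos: [0.4358, 0.3001, 0.3373]
tcp_rot: [0.358, -3.12, 0.001]
wrist_force: [0.6, 0.1, 0.9]
width: 0.999
grip_force: 0.0
delta tool [-0.004  -0.001  -0.0227] turn -0.0007454267595765618 | tcp [0.4358 0.3001 0.3373] yaw_y 1.799 q6 -1.243 zaxis [-0.001 -0.001 -1.   ]
389 238
top (276, 228, 27, 30) [0.569 0.033 0.04 ]
top (230, 226, 29, 29) [0.572 0.135 0.04 ]
```

View pics/w1.png

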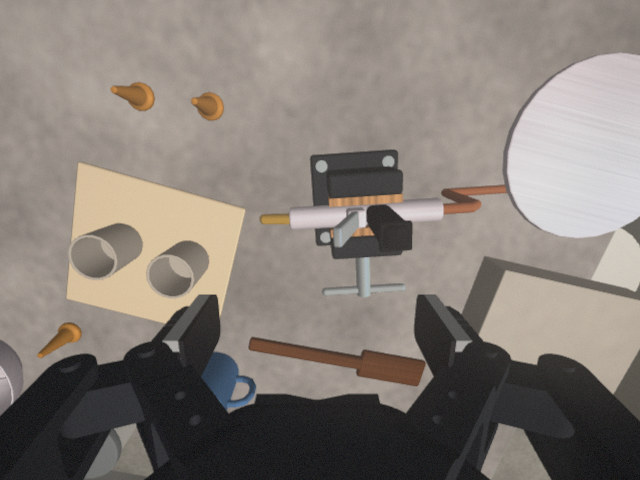

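The gun grip's top face is at about (398,236), with the trigger tip at (345,235) on its nozzle side. The barrel runs (292,217) to (442,209), and both tumblers stand on the slab.

```bash
python3 - <<'E'
from h import *
a=cv2.imread("pics/w1.png")
cv2.imwrite("pics/c3.png",cv2.resize(a[185:265,300:420],None,fx=6,fy=6,interpolation=cv2.INTER_CUBIC))
c=bot.camera_info("wrist");c["extrinsics"]=np.load("w1c.npy")
p,q=plane("wrist",292,217,.115,c),plane("wrist",442,209,.115,c);d=q-p;print("gun y yaw",np.arctan2(d[1],d[0]))
for u in[(313,154),(396,151)]:print(plane("wrist",*u,.01,c).round(3))
print("grip",plane("wrist",398,236,.211,c), "side",plane("side",228,111,.211))
E
```

```text
gun y yaw 1.8535552543480358
[0.382 0.283 0.01 ]
[0.352 0.393 0.01 ]
grip [0.42365955 0.3678366  0.211     ] side [0.42799048 0.36837056 0.211     ]
```

View pics/c3.png

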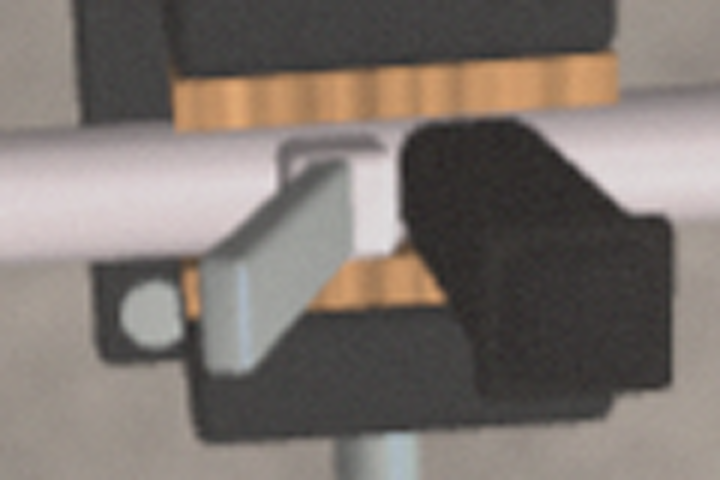

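```bash
python3 - <<'E'
from h import *
c=bot.camera_info("wrist");c["extrinsics"]=np.load("w1c.npy")
g=plane("wrist",396.2,235.8,.211,c);t=plane("wrist",338,237.5,.206,c);print(g,t,t-g)
y=np.array([np.cos(1.84),np.sin(1.84),0]);x=np.array([y[1],-y[0],0]);print((t-g)@y,(t-g)@x)
P=(g+[.002,0,0])-y*.019;P[2]=.24;delta(P,1.84);P[2]=.163;delta(P,1.84)
E
```

```text
[0.42383401 0.3663167  0.211     ] [0.43762992 0.31984824 0.206     ] [ 0.01379591 -0.04646845 -0.005     ]
-0.04846401318034175 0.0009400935807408785
delta tool [-0.0059  0.0477  0.0979] turn -0.0393736771819555 | tcp [0.4361 0.3002 0.338 ] yaw_y 1.801 q6 -1.245 zaxis [-0. -0. -1.]
delta tool [-0.0059  0.0477  0.1749] turn -0.0393736771819555 | tcp [0.4361 0.3002 0.338 ] yaw_y 1.801 q6 -1.245 zaxis [-0. -0. -1.]
```

```bash
python3 jog.py '[[-0.006,0.048,0,0],[0,0,0.03,-0.039],[0,0,0.04,0],[0,0,0,0],[0,0,0,0]]' 1.0; python3 - <<'E'
from h import *
y=np.array([np.cos(1.84),np.sin(1.84),0]);g=np.array([.4255,.367,.163])
delta(g-y*.019,1.84)
im=bot.read_camera("side");W=np.zeros((600,800,3),np.uint8)
W[:]=cv2.resize(im[50:200,130:330,::-1],(800,600),interpolation=cv2.INTER_CUBIC);cv2.imwrite("pics/s3.png",W)
E
```

```text
time: 24.72
tool_pos: [0.4315, 0.3487, 0.2696]
tcp_rot: [-0.422, 3.112, 0.001]
wrist_force: [-0.2, 0.6, 1.2]
width: 1.004
grip_force: 0.0
delta tool [0.0011 0.0002 0.1066] turn 0.0004451963423532934 | tcp [0.4315 0.3487 0.2696] yaw_y 1.84 q6 -1.206 zaxis [ 0.001  0.001 -1.   ]
```

View pics/s3.png

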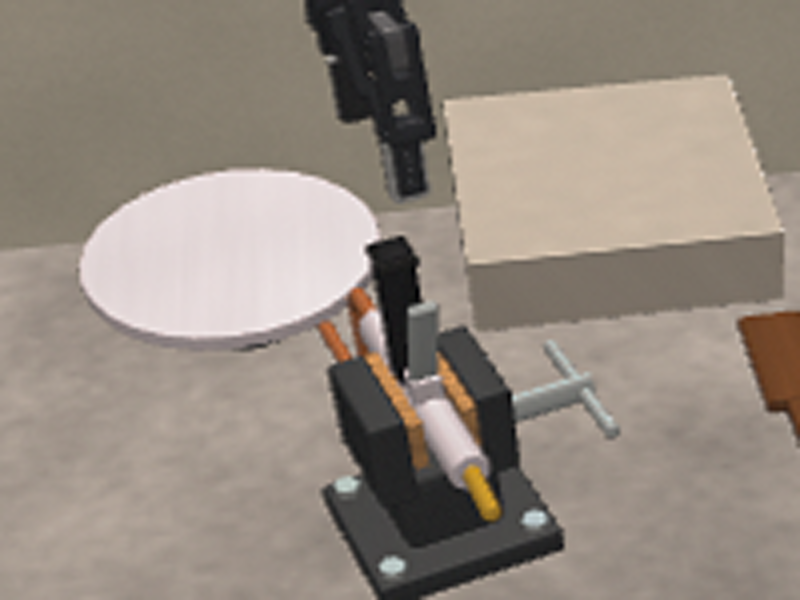

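The fingers hang above the gun, in line with grip and trigger, with nothing in the way.

```bash
python3 jog.py '[[0,0,0.04,0],[0,0,0.03,0],[0,0,0,0]]'; python3 jog.py '[[0,0,0.02,0],[0,0,0.016,0],[0,0,0,0],[0,0,0,0]]'
```

```text
time: 25.15
tool_pos: [0.4304, 0.3477, 0.1976]
tcp_rot: [0.422, -3.111, 0.002]
wrist_force: [-0.0, -0.3, -0.5]
width: 1.003
grip_force: 0.0
time: 25.65
tool_pos: [0.4312, 0.3485, 0.1625]
tcp_rot: [-0.423, 3.113, 0.0]
wrist_force: [-0.4, -0.7, -0.3]
width: 1.003
grip_force: 0.0
```

```bash
python3 - <<'E'
from h import *
y=np.array([np.cos(1.84),np.sin(1.84),0]);g=np.array([.4255,.367,.163]);delta(g-y*.019,1.84)
E
python3 tum.py
```

```text
delta tool [ 0.0006  0.0003 -0.0005] turn 0.0010011796308262433 | tcp [0.4312 0.3485 0.1625] yaw_y 1.841 q6 -1.206 zaxis [ 0.  0. -1.]
top (276, 228, 27, 30) [0.569 0.033 0.04 ]
top (230, 226, 29, 29) [0.572 0.135 0.04 ]
```

```bash
python3 jog.py '[[0,0.006,0,0],[0,0.003,0,0],[0,0,0,0],[0,0,0,0],[0,0,0,0]]' 0.0 40
```

```text
time: 26.38
tool_pos: [0.4286, 0.3592, 0.1637]
tcp_rot: [-0.426, 3.111, 0.005]
wrist_force: [-3.1, 4.1, 5.0]
width: 0.482
grip_force: 44.8
```

```bash
python3 jog.py '[[0,0,0,0],[0,0,0,0],[0,0,0,0]]'; python3 tum.py; python3 jog.py '[[0,-0.004,0,0],[0,-0.004,0,0],[0,0,0,0],[0,0,0,0],[0,0,0,0]]' 1.0; python3 jog.py '[[0,0,0,0]]'; python3 - <<'E'
from h import *
y=np.array([np.cos(1.84),np.sin(1.84),0]);g=np.array([.4255,.367,.163]);delta(g-y*.019,1.84)
E
```

```text
time: 26.75
tool_pos: [0.4286, 0.3592, 0.1637]
tcp_rot: [-0.426, 3.111, 0.005]
wrist_force: [-1.8, 3.8, 5.5]
width: 0.482
grip_force: 44.8
top (276, 228, 27, 29) [0.57  0.033 0.04 ]
top (230, 226, 29, 29) [0.572 0.135 0.04 ]
time: 27.48
tool_pos: [0.4309, 0.3496, 0.1625]
tcp_rot: [-0.423, 3.113, 0.001]
wrist_force: [-0.1, 0.4, -0.7]
width: 1.001
grip_force: 0.0
time: 27.6
tool_pos: [0.4308, 0.3495, 0.1624]
tcp_rot: [-0.423, 3.113, 0.0]
wrist_force: [0.0, 0.2, 0.9]
width: 0.999
grip_force: 0.0
delta tool [ 0.0005 -0.0007 -0.0006] turn 0.0010107944530914903 | tcp [0.4308 0.3495 0.1624] yaw_y 1.841 q6 -1.204 zaxis [ 0.  0. -1.]
```

```bash
python3 jog.py '[[0,0,-0.06,0],[0,0,-0.06,0],[0,0,-0.06,0.17],[0,0,0,0.17],[0,0,0,0.17]]' >/dev/null;python3 jog.py '[[0,0,0,0.17],[0,0,0,0.17],[0,0,0,0.17],[0,0,0,0.187],[0,0,0,0.187]]' >/dev/null; python3 - <<'E'
from h import *
delta([.4385,-.3615,.17],.446)
c=bot.camera_info("wrist");im=bot.read_camera("wrist");cv2.imwrite("pics/w2.png",im[:,:,::-1])
im=bot.read_camera("side");W=cv2.resize(im[100:200,180:310,::-1],(780,600),interpolation=cv2.INTER_CUBIC);cv2.imwrite("pics/s4.png",W)
E
```

```text
delta tool [-0.6463 -0.2964  0.1722] turn -0.005036167711073958 | tcp [0.4307 0.3495 0.3423] yaw_y 0.441 q6 0.196 zaxis [-0.  0. -1.]
```

View pics/s4.png

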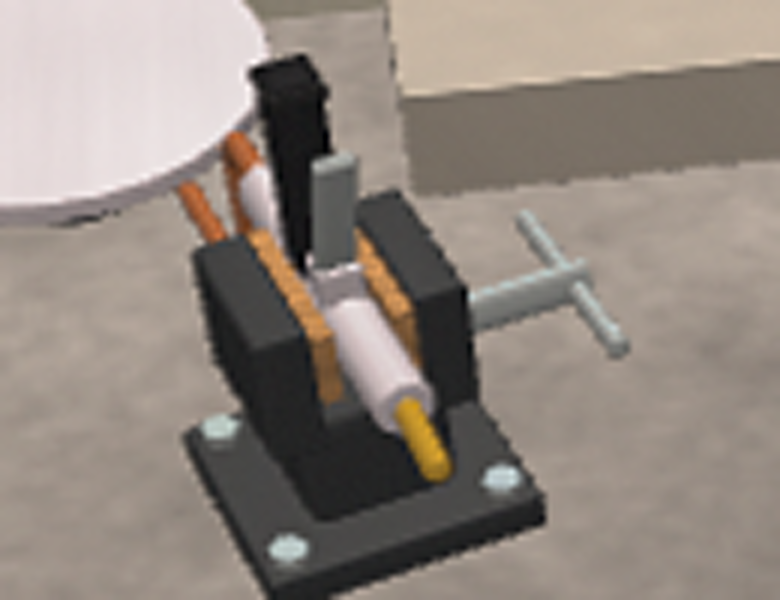

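The trigger has sprung back to the same lean as at the start.

```bash
python3 jog.py '[[-0.054,-0.0247,0,0],[-0.054,-0.0247,0,0],[-0.054,-0.0247,0,0],[-0.054,-0.0247,0,0],[-0.054,-0.0247,0,0]]' 0.5 >/dev/null;python3 jog.py '[[-0.054,-0.0247,0,0],[-0.054,-0.0247,0,0],[-0.054,-0.0247,0,0],[-0.054,-0.0247,0,0],[-0.054,-0.0247,0,0]]' >/dev/null;python3 jog.py '[[-0.054,-0.0247,0,0],[-0.052,-0.0247,0,0],[0,0,0.05,0],[0,0,0.05,0],[0,0,0,0]]' >/dev/null; python3 jog.py '[[0,0,0.04,0],[0,0,0,0]]' >/dev/null;python3 - <<'E'
from h import *
delta([.4385,-.3615,.088],.446)
E
```

```text
delta tool [ 1.000e-04 -3.500e-03  1.137e-01] turn 0.003046477343287446 | tcp [ 0.442  -0.3603  0.2017] yaw_y 0.449 q6 -1.177 zaxis [-0.003  0.002 -1.   ]
```

```bash
python3 jog.py '[[0,-0.003,0.04,0],[0,0,0.02,0],[0,0,0,0],[0,0,0,0]]' >/dev/null;python3 - <<'E'
from h import *
delta([.4385,-.3615,.088],.446)
im=bot.read_camera("side");W=np.zeros((600,800,3),np.uint8)
W[:]=cv2.resize(im[330:480,200:400,::-1],(800,600),interpolation=cv2.INTER_CUBIC);cv2.imwrite("pics/s5.png",W)
E
```

```text
delta tool [ 0.0029 -0.0016  0.0561] turn 0.0013293960615865519 | tcp [ 0.441  -0.3633  0.1442] yaw_y 0.447 q6 -1.18 zaxis [ 0.002 -0.002 -1.   ]
```

View pics/s5.png

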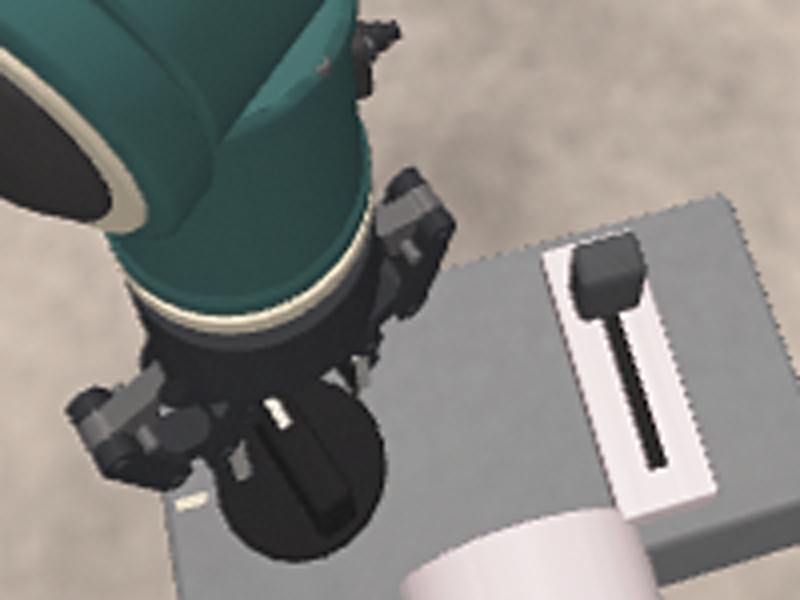

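The fingers straddle the knob bar, still at two clicks, and the damper is still open.

```bash
python3 jog.py '[[0.002,-0.0016,0.03,0],[0,0,0.024,0],[0,0,0,0],[0,0,0,0]]'; python3 jog.py '[[0,0,0,0],[0,0,0,0],[0,0,0,0],[0,0,0,0]]' 0.0 60;  python3 jog.py '[[0,0,0,-0.15],[0,0,0,-0.15],[0,0,0,-0.15],[0,0,0,-0.15],[0,0,0,0]]'; python3 jog.py '[[0,0,0,-0.15],[0,0,0,-0.15],[0,0,0,-0.15],[0,0,0,-0.15],[0,0,0,0]]'; python3 -c "
from h import *
delta([.4385,-.361,.085],np.pi/2+.075);print(bot.read_state()['torque'])"
```

```text
time: 32.12
tool_pos: [0.4387, -0.3623, 0.09]
tcp_rot: [1.672, 2.657, -0.001]
wrist_force: [0.0, -0.4, -0.4]
width: 0.501
grip_force: 0.0
time: 32.62
tool_pos: [0.4393, -0.362, 0.0901]
tcp_rot: [1.672, 2.656, 0.001]
wrist_force: [2.8, 2.9, 6.2]
width: 0.173
grip_force: 60.0
time: 33.25
tool_pos: [0.439, -0.3624, 0.0901]
tcp_rot: [0.811, 3.032, -0.002]
wrist_force: [1.9, 1.7, 6.7]
width: 0.172
grip_force: 60.0
time: 33.88
tool_pos: [0.4389, -0.3628, 0.0902]
tcp_rot: [-0.122, 3.137, -0.005]
wrist_force: [0.8, 0.2, 6.2]
width: 0.171
grip_force: 59.9
delta tool [0.0003 0.0018 0.0051] turn 0.0026063914894203233 | tcp [ 0.4389 -0.3628  0.0902] yaw_y 1.648 q6 -2.382 zaxis [ 0.003 -0.003 -1.   ]
[ 0.02327793 -0.12949782  0.0261469 ]
```

```bash
python3 jog.py '[[0,0,0,0],[0,0,0,0],[0,0,0,0],[0,0,-0.045,0],[0,0,-0.045,0]]' 0.5 >/dev/null; python3 jog.py '[[0,0,0,0]]' >/dev/null; python3 -c "
from h import *
delta([.577,-.322,.103],np.pi/2+.075)"
```

```text
delta tool [-0.1392  0.0317  0.0807] turn 0.0011845128699938812 | tcp [ 0.4401 -0.3637  0.1831] yaw_y 1.647 q6 -2.381 zaxis [ 0.007 -0.006 -1.   ]
```

```bash
python3 jog.py '[[-0.046,0.0105,0,0],[-0.046,0.0105,0,0],[-0.046,0.0105,0,0],[0,0,0.01,0],[0,0,0,0]]' >/dev/null; python3 jog.py '[[0,0,0,0]]' >/dev/null; python3 -c "
from h import *
delta([.577,-.322,.103],np.pi/2+.075)
im=bot.read_camera('top');cv2.imwrite('pics/t3.png',cv2.resize(im[200:340,420:520,::-1],None,fx=4,fy=4))"
```

```text
delta tool [-0.0056 -0.0028  0.0643] turn 0.00023627039367646319 | tcp [ 0.5713 -0.3197  0.1673] yaw_y 1.646 q6 -2.194 zaxis [-0.002  0.001 -1.   ]
```

View pics/t3.png

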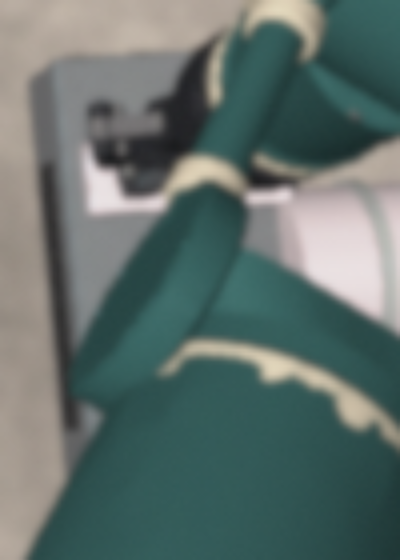

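The arm hides the knob here (I will check it later by program), and the fingers are at the open end of the track, above the damper grip.

```bash
python3 jog.py '[[-0.005,-0.0028,0.03,0],[0,0,0.032,0],[0,0,0,0]]'; python3 jog.py '[[0,0,0,0],[0,0,0,0],[0,0,0,0],[0,0,0,0]]' 0.0 40; python3 jog.py '[[0,-0.02,0,0],[0,-0.02,0,0],[0,-0.015,0,0],[0,0,0,0]]'; python3 jog.py '[[0,-0.006,0,0],[0,0,0,0],[0,0,0,0]]'
```

```text
time: 35.8
tool_pos: [0.5751, -0.3211, 0.1034]
tcp_rot: [0.118, -3.134, -0.005]
wrist_force: [-0.4, 0.9, 0.3]
width: 0.499
grip_force: 0.0
time: 36.3
tool_pos: [0.5787, -0.3227, 0.1082]
tcp_rot: [-0.12, 3.138, -0.003]
wrist_force: [-2.7, -0.5, 6.2]
width: 0.218
grip_force: 43.0
time: 36.8
tool_pos: [0.5832, -0.379, 0.1083]
tcp_rot: [-0.119, 3.137, -0.005]
wrist_force: [-1.6, -1.7, 5.7]
width: 0.219
grip_force: 43.0
time: 37.17
tool_pos: [0.5834, -0.3815, 0.1083]
tcp_rot: [-0.12, 3.138, 0.002]
wrist_force: [-2.9, 5.4, 9.1]
width: 0.223
grip_force: 43.3
```

```bash
python3 jog.py '[[0,-0.004,0,0],[0,0,0,0],[0,0,0,0]]'; python3 jog.py '[[0,0,0,0],[0,0.004,0,0],[0,0,0,0],[0,0,-0.05,0],[0,0,-0.06,0]]' 0.5; python3 jog.py '[[0.02,0.05,-0.03,0],[0.02,0.06,-0.03,0],[0,0.06,0,0],[0,0.06,0,0],[0,0.06,0,0]]'; python3 tum.py; python3 - <<'E'
from h import *
t=bot.read_camera("top")[:,:,::-1];s=bot.read_camera("side")[:,:,::-1]
W=np.zeros((600,800,3),np.uint8)
W[:600,:380]=cv2.resize(t[205:335,425:505],(380,600));W[:400,400:]=cv2.resize(s[190:480,190:480],(400,400))
cv2.imwrite("pics/f.png",W)
E
```

```text
time: 37.55
tool_pos: [0.5834, -0.3818, 0.1082]
tcp_rot: [0.119, -3.139, -0.012]
wrist_force: [-3.6, 14.7, 13.4]
width: 0.222
grip_force: 43.9
time: 38.17
tool_pos: [0.5815, -0.3823, 0.2148]
tcp_rot: [0.119, -3.136, -0.004]
wrist_force: [0.8, -0.7, 1.0]
width: 0.496
grip_force: 0.0
time: 38.8
tool_pos: [0.5231, -0.1015, 0.2733]
tcp_rot: [-0.118, 3.138, -0.0]
wrist_force: [0.5, 0.6, 0.6]
width: 0.5
grip_force: 0.0
top (276, 228, 27, 30) [0.569 0.033 0.04 ]
top (230, 226, 29, 29) [0.572 0.135 0.04 ]
side (576, 221, 36, 43) [ 1.195 -0.061  0.07 ]
```

View pics/f.png

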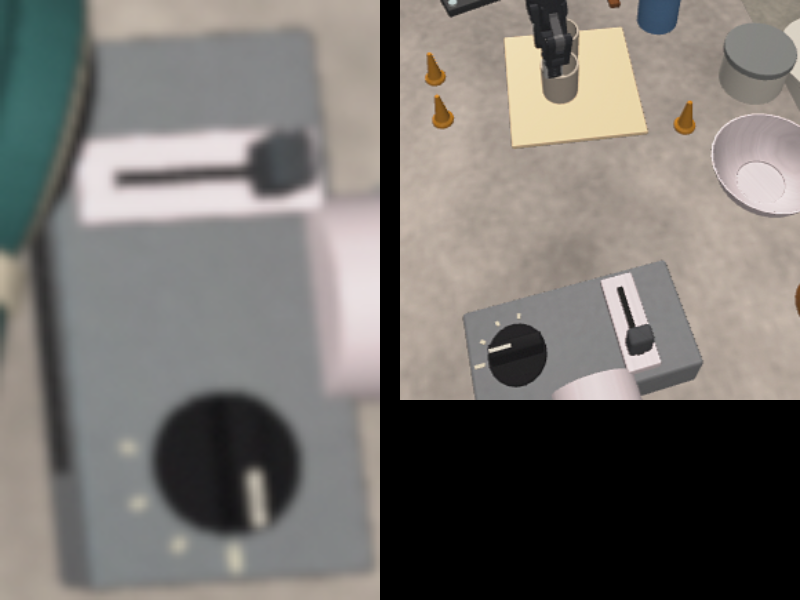

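The knob is at off, the damper is shut, and both tumblers stand on the slab with everything else untouched and the arm clear.

```bash
python3 jog.py '[[0,0,0,0],[0,0,0,0]]' >/dev/null; python3 -c "
from workcell import bot;print(bot.finish_job())"
```

```text
the job is handed in; nothing more can be done
None
```

I handed the job in at about 39 s, with the trigger squeezed home and sprung back, the fan knob back at off, the damper shut and both tumblers standing on the slab; the final pictures show nothing else moved, but no verdict was returned.

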